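Right the toppled tin against its board and swing the keeper over it

TASK

The wide tin has toppled forward in its stand and is too wide to grip. Lean on its lid with the fingertips so that its foot braces against the steel-faced back board, work its top end up and back until the tin stands upright with its back against the board, gently enough not to dent it, and then swing the keeper fully shut over its lid so that it cannot topple again. Leave the bottle, the jar and the bowl beside it alone.

Things in the scene. Friction and masses are not known exactly. Their poses are not given: they have to be found in the camera images.
- tin: plain unlabelled tinplate tin, a straight cylinder 98 mm in diameter, 150 mm tall with its lid, 0.29 to 0.45 kg. Origin at the centre of its underside, own z from there to the lid. It starts lying on the bench, underside facing the board 5 to 30 mm away, lid towards the robot, and slides at 1 to 5 N. Over 40 N from the fingers dents it
- tin_lid (a point): centre of the lid's outer face, 150 mm from the underside. The lid is soft grippy grey plastic, 98 mm across and 14 mm deep, flat and flush, with no rim to hook. Foot braced on the board, a lean of 10 to 15 N, tips about 25 mm above the lid's middle, carries it up by friction; once lifted 30 degrees 6 to 8 N do. Too light slips; too hard, or off its arc, wedges and the force climbs
- tin_centre (a point): middle of the tin, half-way up. The arc it rises on: its far bottom edge slides down the board's face, its near bottom edge stays on the bench and slides out from the board. Within about 25 degrees of upright it no longer falls back but stays leaning, its foot held by the bench, until its top is pushed on to the board from the front with about 10 N
- stand: wooden tin stand, fixed: upright back board 170 mm wide, 146 mm high, faced with slippery polished steel, and two cheeks 58 mm high reaching 110 mm forward, 110 mm apart inside, flared at the mouth. No floor: the tin stands on the bench. Origin on the bench at the middle of the board's front face; x points through the board away from the robot, y left along the board, z up
- stand_seat (a point): point on the bench where the centre of the upright tin's underside belongs: 49 mm in front of the board's face, midway between the cheeks (6 mm play each side)
- keeper (a joint): swivel keeper on the board, rad: a flat steel strap 24 mm wide, 4 mm thick, turning level about an upright screw 22 mm behind the board's face at mid-width; underside 153 mm above the bench, 3 mm over the upright tin. 0: shut, pointing straight forward over the lid. 1.6: open, along the board to the stand's +y; stop at 2.0. It stays where left; about 1 N at the knob turns it
- keeper_lip (a point): middle of the inner face of the downturned lip at the strap's end, 126 mm from the screw. The lip reaches down to 137 mm above the bench and, shut, stands in front of the tin's top; the tin has to be within 6 mm of the board for it to pass
- keeper_knob (a point): middle of the keeper's upright black knob: 16 mm in diameter, 29 mm tall, from 157 to 186 mm above the bench, on the strap 88 mm from the screw; pinch it from above or push it round
- oil_bottle: bystander: small brown glass bottle with a black cap, 40 mm in diameter, 74 mm tall, standing beside the stand on its +y side. Origin at the centre of its underside. Not to be moved
- paint_jar: bystander: small blue jar with a white cap, 45 mm in diameter, 70 mm tall, standing beside the stand on its -y side. Origin at the centre of its underside. Not to be moved
- bowl: bystander: porcelain tea bowl, 110 mm wide, 56 mm tall, standing beyond the jar. Origin at the centre of its underside. Not to be moved

How it is judged:
By the outcome, as a careful person would: the job done as asked, in the order asked, and still so for the second after the job is handed in, with the robot touching nothing.
It also fails if it takes over 72 s, if anything falls off the work surface, if the arm or the gripper's body presses on something with over 40 N, if the wrist force passes 120 N, or if a joint passes its speed limit or range.

ROBOT

A 6-joint arm with a two-finger parallel gripper is mounted at the origin on a cart in front of the work surface, level with it; the furniture and walls round the work are solid. World frame = base frame: x ahead of the robot, y to its left, z up, the work surface at z = 0. Lengths are in m, angles in rad, forces in N, time in s.
With the tool pointing down it reaches from about 0.275 to 0.875 m from the base axis. Payload 12.5 kg.
Tool frame: the origin (TCP) lies at the very end of the fingers, on their centre line; the grasp point (between the pads) lies 19 mm behind it; x points along the fingers, y is the direction in which the jaws open and shut, and the axes are right-handed (so a half turn about x gives the same grasp; the last joint's range is limited). The gripper opens to 85 mm and grips with 20 to 120 N. Pads are 22 mm wide; open, the fingers measure 114 mm over their backs; the gripper's body (76 mm by 85 mm) begins 54 mm behind the grasp point. The pads swing forward as they close: fully open they stand 13 mm farther back than shut.
Start: joints at [-1.287, 0.351, 1.652, -0, 1.139, -0.085], TCP at [0.198, -0.513, 0.231] pointing down, gripper open.
Joint ranges: [-2.75, 2.75], [-0.79, 2.1], [0.01, 2.65], [-1.57, 4.71], [0.07, 3.14], [-2.87, 2.87]. Speed limits (rad/s): [2.22, 2.22, 2.79, 3.14, 3.14, 3.14].

INTERFACE

Orientations are given as a 3x3 rotation matrix whose columns are the frame's x, y, z axes.
In Python, from bench import manip gives the robot as it stands. Calls block until the motion is done:
- manip.move_ptp(position, orientation): joint-space move of the TCP to a pose.
- manip.move_l(position, attitude=None, max_speed=0.15): straight line of the TCP; attitude=None keeps the orientation; max_speed is the mean speed in m/s.
- manip.move_j(angles): joint-space move.
- manip.set_gripper(opening, effort=None): opening from 0.0 (shut) to 1.0 (fully open); effort is the grip in N (None keeps the last); returns when the fingers have stopped.
- manip.dwell(seconds).
- manip.inverse_kinematics(position, orientation): joint angles nearest the present ones, or None.
- manip.grab_frame(name): name is "scene" or "top" or "wrist"; returns (picture, depth): 400x640x3 uint8, red, green, blue; 400x640 float32, m along the optical axis (not along the pixel's ray), 0 where there is no reading.
- manip.get_calibration(name): a dict with "camera_matrix" (3x3 intrinsics, pixels), "R" (3x3) and "t" (3): a world point X has camera coordinates R X + t. Camera axes: x right, y down, z forward; pixel columns grow to the right and rows downward; lengths in m; the calibration is good to about 2 mm. The wrist camera is an equidistant fisheye: a pixel r from the principal point sees the ray r / f radians off the axis. A picture is of the moment at which its call begins: read the wrist's pose just before it. get_calibration takes no time and is no camera call; for the wrist camera it gives the pose at the moment of the call.
A pose or a line that the arm cannot do raises manip.Unreachable and nothing moves.
- manip.sign_off(): hands the job in, once; it reports no verdict.
Trained networks look in the newest picture that a camera, given by its name, has taken for a name from the list of things; names that differ only in an ending like _2 or _b are one class to them, and where a whole thing is asked for, a point or a joint stands for the part that bears it (a point fixed in the world has none). Each returns a list of dicts, best first, with "confidence" (0 to 1); they miss things now and then, are a little off and sometimes report something else, mostly with a low value. They report only what shows in the picture. A call takes as long as a camera call.
- manip.look_for(camera, name): "at" ([x, y, z] in m, in world coordinates, good to about 4 mm: the middle of the surface that is visible of it).
Readings, each from a call of its own:
- manip.current_time(): time.
- manip.current_qpos(): joint angles.
- manip.current_joint_vel(): joint speeds.
- manip.current_joint_torque(): joint torques, N m.
- manip.current_ee_pos(): TCP position.
- manip.current_tcp_rot(): TCP orientation.
- manip.current_force(): force on the tool from outside, world axes, zero at the start.
- manip.current_ft_torque(): the same for the moment, N m.
- manip.current_grip_width(): opening from 0.0 (shut) to 1.0 (fully open).
Only numpy, scipy, OpenCV 4.12 (cv2) and the standard library are available. Lean on these libraries where they do the work, as an engineer would, in place of code of your own. Each camera call takes 0.05 s, during which the arm holds its last target.

## Working session

There is one attempt and no reset: what is moved stays moved. The work goes in short steps, each a Python script; the robot and the scene stay as the last script left them, time stands still between calls to the robot, and variables do not carry over. Pictures are saved under pics/ and viewed, and the job is handed in when it is done.

```bash
mkdir -p pics; ls; python3 - <<'E'
from bench import manip
import cv2,numpy as np
for c in ["scene","top"]:
    p,d=manip.grab_frame(c); cv2.imwrite(f"pics/{c}0.png",p[:,:,::-1])
    for n in ["tin","tin_lid","stand","keeper","keeper_knob","keeper_lip","oil_bottle","paint_jar","bowl"]:
        r=manip.look_for(c,n); print(c,n,[(np.round(a["at"],3).tolist(),round(a["confidence"],2)) for a in r[:2]])
    k=manip.get_calibration(c); print(k)
print(manip.current_time(),manip.current_force())
E
```

```text
pics
scene tin [([0.53, 0.031, 0.088], 0.73)]
scene tin_lid [([0.634, 0.018, 0.112], 0.57), ([0.531, 0.032, 0.088], 0.56)]
scene stand [([0.634, 0.017, 0.11], 0.56)]
scene keeper [([0.664, 0.055, 0.156], 0.56)]
scene keeper_knob [([0.666, 0.055, 0.155], 0.71)]
scene keeper_lip [([0.664, 0.053, 0.154], 0.56)]
scene oil_bottle [([0.623, 0.13, 0.054], 0.75)]
scene paint_jar [([0.533, -0.12, 0.054], 0.68)]
scene bowl [([0.528, -0.292, 0.021], 0.93)]
{'camera_matrix': array([[445.41082557,   0.        , 321.46837806],
       [  0.        , 445.41082557, 198.93006465],
       [  0.        ,   0.        ,   1.        ]]), 'R': array([[-0.87171392, -0.4898665 , -0.01206846],
       [-0.42485846,  0.76784535, -0.47948808],
       [ 0.24415186, -0.41284905, -0.8774654 ]]), 't': array([0.42327414, 0.40486528, 1.09001623])}
top tin [([0.536, 0.018, 0.09], 0.81)]
top tin_lid [([0.533, 0.014, 0.095], 0.88)]
top stand [([0.631, 0.0, 0.148], 0.87), ([0.536, -0.13, 0.07], 0.31)]
top keeper [([0.664, 0.051, 0.156], 0.87)]
top keeper_knob [([0.666, 0.052, 0.157], 0.85), ([0.535, -0.13, 0.074], 0.19)]
top keeper_lip [([0.664, 0.047, 0.158], 0.79), ([0.532, 0.012, 0.091], 0.35)]
top oil_bottle [([0.628, 0.121, 0.05], 0.66), ([0.524, -0.279, 0.016], 0.16)]
top paint_jar [([0.537, -0.13, 0.072], 0.56)]
top bowl [([0.526, -0.281, 0.015], 0.8)]
{'camera_matrix': array([[428.29251188,   0.        , 317.47801613],
       [  0.        , 428.29251188, 195.47730257],
       [  0.        ,   0.        ,   1.        ]]), 'R': array([[-0.02903103, -0.99929025, -0.02400424],
       [-0.99160844,  0.03181775, -0.12530095],
       [ 0.12597578,  0.02016519, -0.99182835]]), 't': array([-0.10102222,  0.59941236,  1.00172692])}
1.0 [ 0.08424498 -0.01738376  0.06724447]
```

View pics/scene0.png

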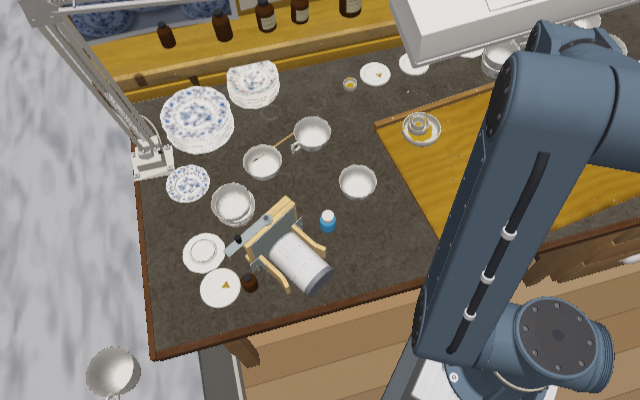

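View pics/top0.png

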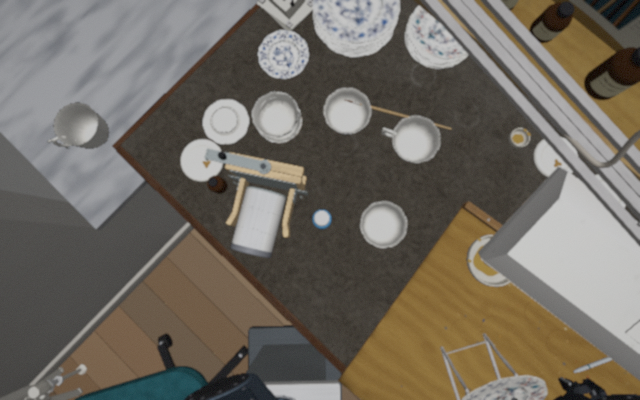

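```bash
cat > h.py <<'E'
from bench import manip
import cv2,numpy as np
def cloud(c):
    p,d=manip.grab_frame(c);k=manip.get_calibration(c);K=k["camera_matrix"]
    v,u=np.mgrid[0:400,0:640]
    X=np.stack([(u-K[0,2])/K[0,0]*d,(v-K[1,2])/K[1,1]*d,d],-1)
    W=(X-k["t"])@k["R"]
    W[d<=0]=np.nan
    return p,d,W
E
python3 - <<'E'
from h import *
out={}
for c in ["scene","top"]:
    p,d,W=cloud(c); np.savez(f"{c}0.npz",p=p,d=d,W=W)
    if c=="top": r=(slice(110,270),slice(180,400)); s=3.5
    else: r=(slice(170,320),slice(180,380)); s=4
    cv2.imwrite(f"pics/{c}z.png",cv2.resize(p[r][:,:,::-1],None,fx=s,fy=s,interpolation=cv2.INTER_CUBIC)[:600,:800])
p=np.load("top0.npz")
W=p["W"]
for uv in [(222,156),(208,155),(264,167),(303,180),(226,167),(304,172),(303,185),(260,190),(260,210),(258,240),(258,248),(282,205),(240,205),(320,218),(384,225),(217,184),(280,80+30)]:
    print(uv,np.round(W[uv[1],uv[0]],3))
E
```

```text
(222, 156) [0.667 0.076 0.188]
(208, 155) [0.676 0.113 0.161]
(264, 167) [ 0.645 -0.009  0.165]
(303, 180) [ 0.636 -0.085  0.03 ]
(226, 167) [0.651 0.077 0.148]
(304, 172) [ 0.662 -0.086  0.   ]
(303, 185) [ 0.619 -0.086  0.059]
(260, 190) [0.605 0.011 0.096]
(260, 210) [0.559 0.012 0.096]
(258, 240) [0.491 0.017 0.094]
(258, 248) [0.473 0.018 0.093]
(282, 205) [ 0.573 -0.035  0.061]
(240, 205) [0.578 0.068 0.041]
(320, 218) [ 0.539 -0.124  0.068]
(384, 225) [ 0.521 -0.28   0.006]
(217, 184) [0.628 0.119 0.06 ]
(280, 110) [ 0.808 -0.034  0.054]
```

View pics/topz.png

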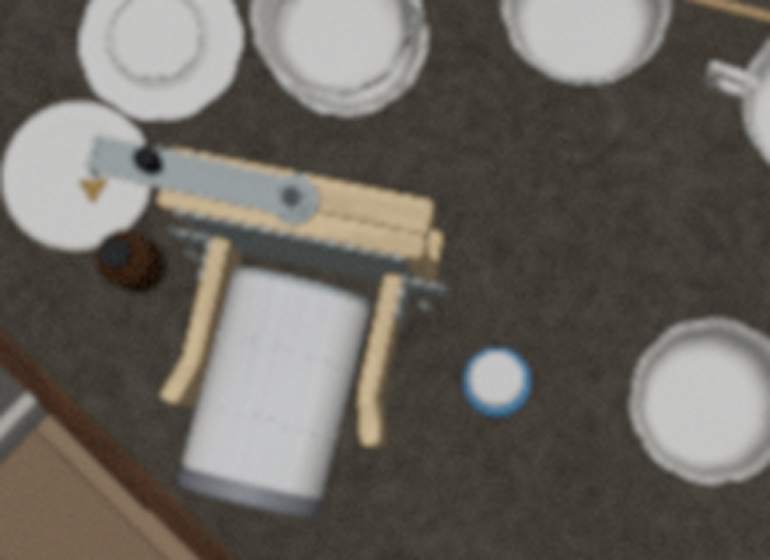

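View pics/scenez.png

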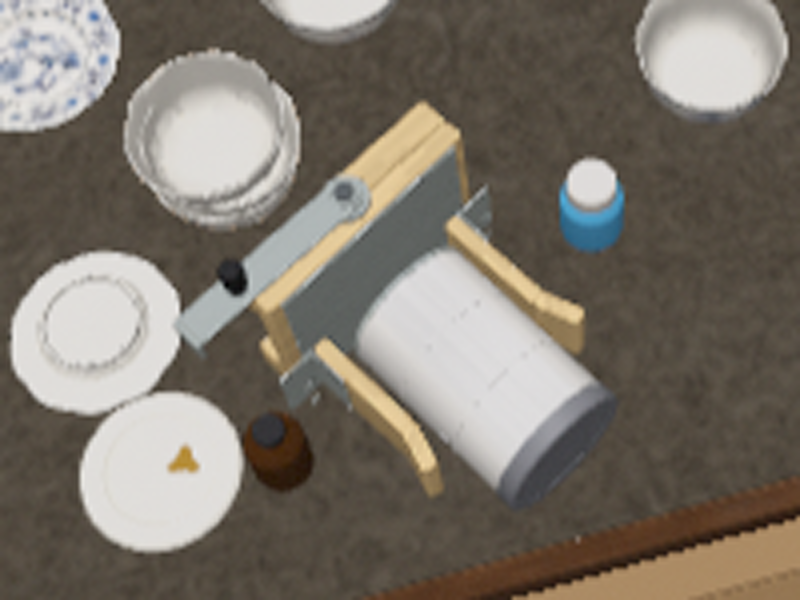

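```bash
python3 - <<'E'
import numpy as np
for c in ["scene","top"]:
    W=np.load(c+"0.npz")["W"].reshape(-1,3)
    # board face: near x 0.62..0.65, fit line in plan for z .1-.14
    m=(W[:,0]>.58)&(W[:,0]<.66)&(abs(W[:,1])<.085)&(W[:,2]>.112)&(W[:,2]<.140)
    P=W[m]
    print(c,"face pts",len(P))
    if len(P)>20:
        for it in range(6):
            A=np.c_[P[:,1],P[:,2],np.ones(len(P))]; s=np.linalg.lstsq(A,P[:,0],rcond=None)[0]
            r=P[:,0]-A@s; k=abs(r)<max(.002,2*np.median(abs(r))); P=P[k]
        print(" x = %.4f*y + %.4f*z + %.4f"%tuple(s), len(P), r.std(), P[:,1].min(),P[:,1].max())
    m=(W[:,0]>.6)&(W[:,0]<.72)&(abs(W[:,1])<.10)&(W[:,2]>.140)&(W[:,2]<.15)
    P=W[m]; print(" top pts",len(P),P.mean(0))
    # rectangle
    import cv2
    print(cv2.minAreaRect((P[:,:2]*1000).astype(np.float32)))
    # tin: fit cylinder horizontal radius .049 center z .049
    m=(W[:,0]>.43)&(W[:,0]<.625)&(abs(W[:,1]-.015)<.08)&(W[:,2]>.065)&(W[:,2]<.105)
    P=W[m]; from scipy.optimize import least_squares
    f=lambda q: np.hypot(P[:,1]-(q[0]+q[1]*(P[:,0]-.54)),(P[:,2]-q[2])*np.sqrt(1+q[1]**2))/np.sqrt(1+q[1]**2)-.049
    q=least_squares(f,[.015,0,.049],loss="soft_l1",f_scale=.002).x
    print(" tin axis y=%.4f+%.4f(x-.54), zc %.4f"%tuple(q), len(P), np.median(abs(f(q))))
    a=np.array([1,q[1]])/np.hypot(1,q[1]); s=(P[:,:2]-[.54,q[0]])@a
    k=abs(f(q))<.003
    print(" extent",np.percentile(s[k],[0,1,5,50,95,99,100]))
    m=(W[:,2]>.145)&(W[:,2]<.2)&(W[:,0]>.55)&(W[:,0]<.75)&(W[:,1]>.085)&(W[:,1]<.17); print(" strap",np.median(W[m],0),m.sum(), W[m].min(0),W[m].max(0))
    for n,b in dict(bottle=(.55,.7,.09,.16),jar=(.48,.6,-.17,-.09),bowl=(.44,.62,-.36,-.21)).items():
        m=(W[:,0]>b[0])&(W[:,0]<b[1])&(W[:,1]>b[2])&(W[:,1]<b[3])&(W[:,2]>.03)&(W[:,2]<.09);print(" ",n,W[m].min(0),W[m].max(0))
E
```

```text
scene face pts 281
 x = 0.2475*y + 0.0012*z + 0.6286 235 0.000759688600331775 -0.0787292774101013 0.07362481454375652
 top pts 603 [ 0.63725033 -0.02267418  0.14513317]
((647.045654296875, -6.3818359375), (172.55921936035156, 41.803470611572266), 76.8735122680664)
 tin axis y=0.0185+-0.2853(x-.54), zc 0.0474 2095 0.001271038703890108
 extent [-0.08050488 -0.07927511 -0.07405765 -0.00768412  0.06371658  0.07029163
  0.09375063]
 strap [0.67625363 0.10208121 0.15607257] 135 [0.66264327 0.08512271 0.14507614] [0.69291706 0.11976147 0.16212008]
  bottle [0.6115646  0.09017642 0.0305155 ] [0.65046056 0.14480104 0.07826979]
  jar [ 0.51647591 -0.14721736  0.03010413] [ 0.56174912 -0.10744631  0.07380654]
  bowl [ 0.46723121 -0.33243309  0.03001886] [ 0.57488853 -0.22124925  0.06031588]
top face pts 122
 x = 0.2409*y + -0.0063*z + 0.6283 110 0.00042616669343972205 -0.0804830527944027 0.06930533103260428
 top pts 854 [ 0.63852903 -0.02520406  0.14654118]
((646.4436645507812, -5.6812744140625), (169.62738037109375, 40.45909118652344), 75.84961700439453)
 tin axis y=0.0223+-0.2773(x-.54), zc 0.0491 2571 0.0009923590663865056
 extent [-0.07985817 -0.07828376 -0.0721596  -0.00569354  0.06256789  0.0686771
  0.09182624]
 strap [0.67624963 0.10506543 0.15860262] 161 [0.66038737 0.08518445 0.15264625] [0.69271016 0.12261008 0.18400121]
  bottle [0.6127327  0.09004309 0.03028834] [0.65261789 0.1450372  0.07960325]
  jar [ 0.51681008 -0.14800737  0.03132534] [ 0.55973044 -0.10690244  0.07644527]
  bowl [ 0.46736728 -0.32621838  0.0300769 ] [ 0.57516865 -0.21757528  0.06256014]
```

```bash
cat >> h.py <<'E'
O=np.array([.6281,-.0015,0.]); yaw=-0.2405
xs=np.array([np.cos(yaw),np.sin(yaw),0]); ys=np.array([-np.sin(yaw),np.cos(yaw),0]); zs=np.array([0,0,1.])
def S2W(p): return O+p[0]*xs+p[1]*ys+p[2]*zs
def W2S(p): q=np.asarray(p)-O; return np.array([q@xs,q@ys,q[2]])
def rot(a,sg=1):
    x=np.cos(a)*xs-np.sin(a)*zs; y=sg*ys; return np.c_[x,y,np.cross(x,y)]
D,H=.098,.150
def tip(th,h=.025,n=0.):
    c,s=np.cos(th),np.sin(th)
    return np.array([-D/2*s-H*c+h*s+n*c, D/2*c+H*s+h*c-n*s])
E
python3 - <<'E'
from h import *
print(manip.current_time())
W=np.load("top0.npz")["W"].reshape(-1,3)
P=(W-O)@np.c_[xs,ys,zs]
m=(P[:,0]>-.09)&(P[:,0]<-.01)&(abs(P[:,1])<.09)&(P[:,2]>.048)&(P[:,2]<.063)
for lo,hi in [(-.09,-.05),(.05,.09)]:
    k=m&(P[:,1]>lo)&(P[:,1]<hi); print("cheek",np.percentile(P[k][:,1],[2,50,98]),k.sum())
for sg in (1,-1):
  for a in (0,20,35,45,60,75,90):
    r=[]
    for X,Z in [(-.21,.09)]+[tip(np.radians(t)) for t in (0,30,60,90)]:
        q=manip.inverse_kinematics(S2W([X,0,Z]),rot(np.radians(a),sg)); r.append(None if q is None else np.round(q,2).tolist())
    print(sg,a,r)
E
```

```text
1.1
cheek [-0.06786609 -0.06114966 -0.05448953] 184
cheek [0.05553578 0.06065115 0.06879526] 193
1 0 [[0.36, 1.17, 2.49, 3.81, 1.99, 1.88], [0.22, 1.13, 2.39, 3.63, 1.91, 1.75], [0.2, 0.91, 2.46, 3.6, 1.78, 1.67], [0.13, 0.79, 2.4, 3.52, 1.61, 1.59], [0.06, 0.82, 2.24, 3.44, 1.5, 1.55]]
1 20 [[0.31, 0.81, 2.58, 3.66, 1.43, 1.7], [0.19, 0.82, 2.46, 3.55, 1.35, 1.63], [0.18, 0.57, 2.48, 3.57, 1.14, 1.53], [0.11, 0.48, 2.4, 3.55, 0.98, 1.46], [0.05, 0.57, 2.24, 3.49, 0.91, 1.46]]
1 35 [[0.24, 0.52, 2.55, 3.65, 0.9, 1.53], [0.14, 0.58, 2.44, 3.56, 0.85, 1.51], [0.13, 0.36, 2.42, 3.67, 0.63, 1.35], [0.08, 0.32, 2.32, 3.71, 0.5, 1.24], [0.02, 0.44, 2.17, 3.64, 0.46, 1.27]]
1 45 [[0.19, 0.38, 2.5, 3.73, 0.56, 1.37], [0.11, 0.47, 2.38, 3.64, 0.52, 1.38], [0.1, 0.28, 2.35, 3.93, 0.34, 1.05], [0.05, 0.26, 2.24, 4.19, 0.24, 0.75], [0.01, 0.39, 2.09, 4.14, 0.21, 0.75]]
1 60 [[0.11, 0.28, 2.38, 4.62, 0.17, 0.4], [0.05, 0.39, 2.26, 4.61, 0.15, 0.36], [0.05, 0.24, 2.21, -0.66, 0.23, -0.67], [0.02, 0.25, 2.09, -0.42, 0.32, -0.95], [-0.02, 0.39, 1.94, -0.35, 0.32, -1.05]]
1 75 [[0.05, 0.29, 2.23, -0.
[... 1075 characters left out ...]
 3.93, 0.34, -2.09], [0.05, 0.26, 2.24, 4.19, 0.24, -2.39], [0.01, 0.39, 2.09, 4.14, 0.21, -2.39]]
-1 60 [[0.11, 0.28, 2.38, 4.62, 0.17, -2.74], [0.05, 0.39, 2.26, 4.61, 0.15, -2.78], [0.05, 0.24, 2.21, -0.66, 0.23, 2.47], [0.02, 0.25, 2.09, -0.42, 0.32, 2.19], [-0.02, 0.39, 1.94, -0.35, 0.32, 2.1]]
-1 75 [[0.05, 0.29, 2.23, -0.2, 0.38, 2.04], [0.01, 0.4, 2.11, -0.17, 0.38, 1.97], [0.01, 0.28, 2.05, -0.12, 0.56, 1.91], [-0.02, 0.31, 1.92, -0.09, 0.66, 1.86], [-0.05, 0.44, 1.76, -0.08, 0.68, 1.82]]
-1 90 [[0.0, 0.36, 2.08, -0.0, 0.7, 1.82], [-0.03, 0.47, 1.94, -0.0, 0.73, 1.79], [-0.03, 0.37, 1.89, -0.0, 0.88, 1.78], [-0.05, 0.4, 1.75, -0.0, 0.99, 1.76], [-0.07, 0.54, 1.58, -0.0, 1.02, 1.74]]
```

```bash
python3 - <<'E'
from h import *
q0=manip.current_qpos()
for p,a in [((-.2,0,.40),90),((-.25,0,.35),90),((-.25,0,.35),25),((-.25,0,.35),40),((-.24,0,.3),25),((-.22,0,.15),20),((-.2,0,.1),20)]:
  for sg in (1,-1):
    q=manip.inverse_kinematics(S2W(p),rot(np.radians(a),sg)); print(p,a,sg,None if q is None else np.round(q,2).tolist())
W=np.load("scene0.npz")["W"]
print("white box",np.round(W[40,450],2),np.round(W[60,520],2))
E
```

```text
(-0.2, 0, 0.4) 90 1 [-0.0, 0.0, 1.66, -0.0, 1.48, -1.33]
(-0.2, 0, 0.4) 90 -1 [-0.0, 0.0, 1.66, -0.0, 1.48, 1.81]
(-0.25, 0, 0.35) 90 1 [0.03, -0.07, 1.85, -0.0, 1.36, -1.3]
(-0.25, 0, 0.35) 90 -1 [0.03, -0.07, 1.85, -0.0, 1.36, 1.84]
(-0.25, 0, 0.35) 25 1 [0.4, -0.37, 2.46, -1.55, 0.57, 0.28]
(-0.25, 0, 0.35) 25 -1 [0.4, -0.37, 2.46, -1.55, 0.57, -2.86]
(-0.25, 0, 0.35) 40 1 [0.3, -0.39, 2.31, -0.81, 0.58, -0.49]
(-0.25, 0, 0.35) 40 -1 [0.3, -0.39, 2.31, -0.81, 0.58, 2.65]
(-0.24, 0, 0.3) 25 1 [0.37, -0.22, 2.52, 4.38, 0.58, 0.68]
(-0.24, 0, 0.3) 25 -1 [0.37, -0.22, 2.52, 4.38, 0.58, -2.46]
(-0.22, 0, 0.15) 20 1 [0.34, 0.54, 2.63, 3.72, 1.24, 1.58]
(-0.22, 0, 0.15) 20 -1 [0.34, 0.54, 2.63, 3.72, 1.24, -1.56]
(-0.2, 0, 0.1) 20 1 [0.29, 0.75, 2.57, 3.65, 1.38, 1.66]
(-0.2, 0, 0.1) 20 -1 [0.29, 0.75, 2.57, 3.65, 1.38, -1.48]
white box [ 0.41 -0.4   0.51] [ 0.27 -0.11  0.78]
```

```bash
python3 - <<'E'
import numpy as np
for c in("scene","top"):
    W=np.load(c+"0.npz")["W"]; 
    if c=="scene":
        for uv in [(395,15),(415,55),(560,10),(480,20),(500,40),(430,62),(440,30),(410,10)]: print(uv,np.round(W[uv[1],uv[0]],2))
    else:
        for uv in [(490,247),(520,290),(560,180),(600,230),(560,250),(620,330),(540,200)]: print(uv,np.round(W[uv[1],uv[0]],2))
E
```

```text
(395, 15) [ 0.54 -0.42  0.51]
(415, 55) [ 0.46 -0.35  0.49]
(560, 10) [ 0.23 -0.6   0.51]
(480, 20) [ 0.37 -0.46  0.54]
(500, 40) [ 0.32 -0.5   0.47]
(430, 62) [ 0.43 -0.38  0.47]
(440, 30) [ 0.43 -0.39  0.54]
(410, 10) [ 0.5  -0.39  0.56]
(490, 247) [ 0.46 -0.35  0.49]
(520, 290) [ 0.36 -0.57  0.07]
(560, 180) [ 0.54 -0.42  0.55]
(600, 230) [ 0.48 -0.45  0.57]
(560, 250) [ 0.46 -0.41  0.56]
(620, 330) [ 0.36 -0.48  0.54]
(540, 200) [ 0.52 -0.41  0.53]
```

```bash
python3 - <<'E'
from h import *
p,d=manip.grab_frame("wrist"); cv2.imwrite("pics/w0.png",p[:,:,::-1])
E
```

```text
(no output)
```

View pics/w0.png

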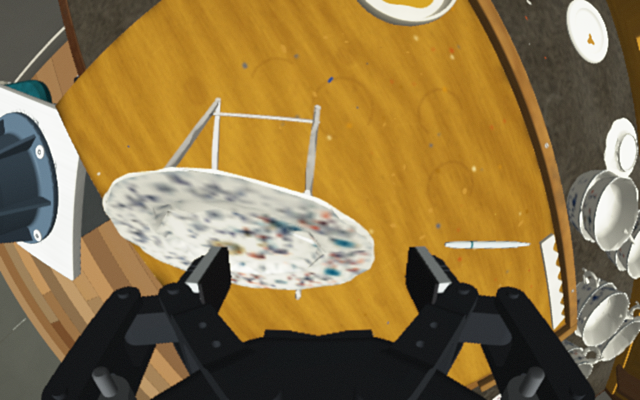

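```bash
python3 - <<'E'
from h import *
dn=np.array(manip.current_tcp_rot())
t0=manip.current_time()
manip.move_ptp([.142,-.37,.29],dn); print(manip.current_qpos(),manip.current_time())
q=manip.current_qpos(); 
manip.move_j([0.1,q[1],q[2],q[3],q[4],-1.0]); print(manip.current_ee_pos(),manip.current_force(),manip.current_time())
qt=manip.inverse_kinematics(S2W([-.23,.003,.15]),rot(np.radians(20),1)); print("ik",qt)
E
```

```text
[-1.32197090e+00 -4.63040002e-03  1.93166986e+00  2.94099292e-05
  1.21333641e+00 -1.19846253e-01] 1.85
[0.38780027 0.0850877  0.29016572] [-0.2551951  -0.26263345  0.17051237] 3.725
ik [0.38020271 0.53956436 2.63592084 3.75545991 1.2493693  1.59157002]
```

```bash
python3 - <<'E'
from h import *
qt=manip.inverse_kinematics(S2W([-.21,.003,.14]),rot(np.radians(20),1)); print("ik",qt)
manip.move_j([.25,0.0,2.0,2.4,1.2,.9]); print(manip.current_ee_pos(),manip.current_time())
manip.move_j([qt[0],.25,2.4,qt[3],qt[4],qt[5]]); print(manip.current_ee_pos(),W2S(manip.current_ee_pos()),manip.current_time())
manip.set_gripper(.3,20); print(manip.current_time(),manip.current_force())
p,d=manip.grab_frame("scene"); cv2.imwrite("pics/s1.png",p[:,:,::-1])
E
```

```text
ik [0.3248223  0.57946927 2.60166626 3.69964512 1.25519935 1.59307554]
[0.47454935 0.34126884 0.65224939] 5.7833
[0.51945821 0.08352068 0.35472179] [-0.1257659   0.0566965   0.35472179] 7.2
7.8 [ 0.18263186  0.31719764 -0.44526348]
```

View pics/s1.png

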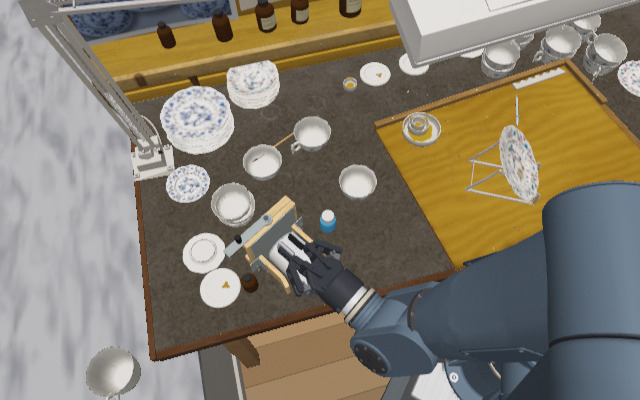

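```bash
cat >> h.py <<'E'
def alpha(th): return np.radians(np.clip(np.degrees(th),20,42))
def tcp(th,h0,n,Y=0.):
    """n: normal penetration (m), rolling tip model with half width 9 mm"""
    a=alpha(th); d=a-th; w=.009
    t=h0+np.sign(d)*w*(1-np.cos(d)); nn=n-w*np.sin(abs(d))
    X,Z=tip(th,t,nn); return S2W([X,Y,Z]),rot(a,1)
def forces(th):
    F=np.array(manip.current_force()); Fs=np.array([F@xs,F@ys,F[2]]); c,s=np.cos(th),np.sin(th)
    N=-c*Fs[0]+s*Fs[2]; T=-(s*Fs[0]+c*Fs[2])  # N: push on lid; T: upward drag exerted by tool on lid
    return N,T,Fs
E
python3 - <<'E'
from h import *
qt=manip.inverse_kinematics(S2W([-.21,.00,.12]),rot(np.radians(20),1))
manip.move_j(qt); print(W2S(manip.current_ee_pos()),manip.current_time())
p,R=tcp(0,.020,-.040); manip.move_l(p,R,.2); print(W2S(manip.current_ee_pos()),manip.current_time(),forces(0))
n=-.040
import sys
while n<-.008:
    n+=.002; p,R=tcp(0,.020,n); manip.move_l(p,R,.06)
    N,T,Fs=forces(0); print(round(n,4),np.round(W2S(manip.current_ee_pos()),4),np.round(Fs,2),round(manip.current_time(),2))
    if N>3: break
p,d=manip.grab_frame("scene"); cv2.imwrite("pics/s2.png",cv2.resize(p[170:320,180:380,::-1],None,fx=4,fy=4))
E
```

```text
[-0.20934175  0.0004367   0.12066964] 8.825
[-1.92984621e-01 -5.29826431e-05  6.99950119e-02] 9.2417 (np.float64(0.48064528554434666), np.float64(-0.13398907693423728), array([-0.48064529, -0.24287379,  0.13398908]))
-0.038 [-0.1909  0.0002  0.0707] [-0.73 -0.41  0.3 ] 9.49
-0.036 [-0.1889  0.      0.0699] [-0.36 -0.18  0.18] 9.74
-0.034 [-0.187  -0.      0.0696] [-0.37  0.84  0.27] 9.99
-0.032 [-0.185  -0.      0.0696] [ 0.07  0.14 -0.14] 10.24
-0.03 [-0.183  -0.      0.0696] [ 0.04  0.25 -0.22] 10.49
-0.028 [-0.181  -0.      0.0696] [-0.9  -0.49  0.15] 10.74
-0.026 [-0.179  -0.      0.0696] [-0.12  0.01 -0.09] 10.99
-0.024 [-0.177  -0.      0.0696] [-0.13 -1.28 -0.32] 11.24
-0.022 [-0.175  -0.      0.0696] [-0.21  0.6   0.5 ] 11.49
-0.02 [-0.173  -0.      0.0696] [ 0.3  -0.03  0.62] 11.74
-0.018 [-0.171  -0.      0.0696] [-0.84  0.26 -0.14] 11.99
-0.016 [-0.1689  0.      0.0696] [-1.13  0.1  -0.39] 12.24
-0.014 [-0.1669 -0.      0.0696] [-0.56 -0.34  0.97] 12.49
-0.012 [-0.1649  0.      0.0696] [-1.11 -1.    0.41] 12.74
-0.01 [-0.1629  0.      0.0695] [-0.34 -0.72  0.72] 12.99
-0.008 [-0.1609  0.      0.0696] [-0.49  0.59 -0.3 ] 13.24
```

View pics/s2.png

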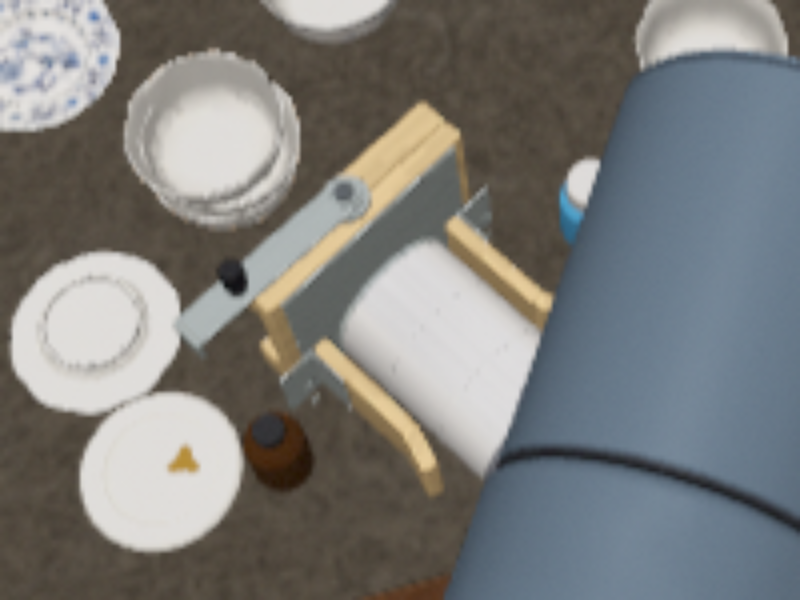

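```bash
python3 - <<'E'
from h import *
n=-.008
t=manip.current_time();a=[forces(0)[0] for _ in range(4)];print(a,manip.current_time()-t)
while n<.02:
    n+=.001; p,R=tcp(0,.020,n); manip.move_l(p,R,.06)
    N,T,Fs=forces(0); print(round(n,4),np.round(W2S(manip.current_ee_pos()),4),np.round(Fs,2),round(manip.current_time(),2))
    if N>5: break
E
```

```text
[np.float64(0.06058704806661857), np.float64(0.06058704806661857), np.float64(0.06058704806661857), np.float64(0.06058704806661857)] 0.0
-0.007 [-0.16    0.      0.0695] [-2.1   0.3   1.67] 13.54
-0.006 [-0.159  -0.      0.0695] [-2.15 -0.15  0.26] 13.79
-0.005 [-0.158  -0.      0.0695] [-2.24  0.03  0.51] 14.04
-0.004 [-0.157  -0.      0.0696] [-0.21 -0.3   0.52] 14.29
-0.003 [-0.156  -0.      0.0695] [-1.01  0.09  0.23] 14.54
-0.002 [-0.155  -0.      0.0696] [-0.04 -0.1   0.69] 14.79
-0.001 [-0.154   0.      0.0695] [-0.35 -0.63 -0.02] 15.04
0.0 [-0.1532 -0.      0.0695] [-3.53  0.11  1.19] 15.29
0.001 [-1.53e-01 -1.00e-04  6.94e-02] [-11.45   1.02   4.37] 15.54
```

```bash
cat >> h.py <<'E'
import json
def lift(th0,th1,n,step=1.5,h0=.020,Nset=None,Y=0.,g=.5,sp=.08,Nmax=24):
    th=th0
    while th<th1-1e-6:
        th=min(th+step,th1); r=np.radians(th)
        p,R=tcp(r,h0,n,Y); manip.move_l(p,R,sp)
        N,T,Fs=forces(r); ns=Nset if Nset else (13 if th<25 else 13-5*min(1,(th-25)/10))
        print(th,"n %.4f N %.1f T %.1f Y %.1f"%(n,N,T,Fs[1]),np.round(W2S(manip.current_ee_pos())-W2S(p),4)*1e3,round(manip.current_time(),2))
        n+=np.clip(g*(ns-N)/9000,-.0015,.0010)
        if N>Nmax or np.linalg.norm(Fs)>32: print("STOP force"); break
        if N<2 : print("STOP light"); break
    json.dump(dict(th=th,n=n),open("st.json","w")); return th,n
E
python3 - <<'E'
from h import *
lift(0,9,.0013)
for c in("scene","wrist","top"):
    p,d=manip.grab_frame(c); cv2.imwrite(f"pics/{c}3.png",p[:,:,::-1])
E
```

```text
1.5 n 0.0013 N 9.9 T 3.0 Y -0.2 [-1.1 -0.3 -0.8] 15.79
3.0 n 0.0015 N 10.5 T 2.7 Y 0.3 [-1.2 -0.3 -0.9] 16.04
4.5 n 0.0016 N 10.4 T 2.6 Y 1.4 [-1.3 -0.3 -0.9] 16.29
6.0 n 0.0018 N 11.9 T 3.2 Y 0.1 [-1.4 -0.4 -1. ] 16.54
7.5 n 0.0018 N 11.7 T 3.8 Y 0.2 [-1.5 -0.4 -1. ] 16.79
9.0 n 0.0019 N 12.6 T 3.2 Y -0.3 [-1.6 -0.4 -1. ] 17.04
```

View pics/wrist3.png

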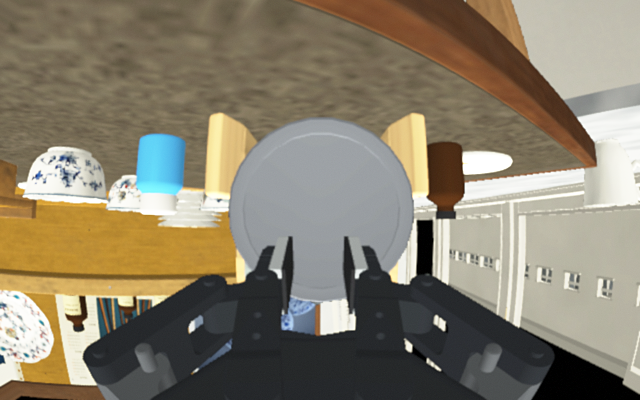

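View pics/top3.png

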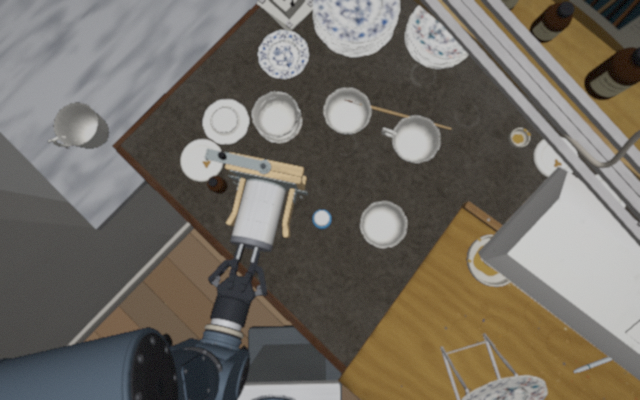

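```bash
cat >> h.py <<'E'
def tilt():
    p,d,W=cloud("top"); P=(W.reshape(-1,3)-O)@np.c_[xs,ys,zs]
    m=(abs(P[:,1])<.012)&(P[:,0]>-.17)&(P[:,0]<-.0)&(P[:,2]>.07)&(P[:,2]<.26)
    Q=P[m]; 
    for i in range(5):
        a,b=np.polyfit(Q[:,0],Q[:,2],1); r=abs(Q[:,2]-a*Q[:,0]-b); Q=Q[r<max(.004,2*np.median(r))]
    return np.degrees(np.arctan(-a)),len(Q),Q[:,0].min(),Q[:,0].max(),Q[:,2].max()
E
python3 - <<'E'
from h import *
print(tilt())
E
```

```text
(np.float64(7.572042933487245), 611, np.float64(-0.14990792204408987), np.float64(-0.0008547782090014907), np.float64(0.11928762785132911))
```

```bash
python3 - <<'E'
from h import *
s=json.load(open("st.json"))
lift(s["th"],30,s["n"]); print(tilt())
E
```

```text
10.5 n 0.0019 N 13.3 T 3.7 Y 0.2 [-1.7 -0.4 -1.1] 17.49
12.0 n 0.0019 N 14.0 T 4.5 Y -0.7 [-1.7 -0.5 -1.1] 17.74
13.5 n 0.0018 N 14.2 T 4.1 Y 0.4 [-1.8 -0.5 -1.1] 17.99
15.0 n 0.0018 N 14.1 T 3.4 Y 0.2 [-1.9 -0.5 -1.1] 18.24
16.5 n 0.0017 N 15.6 T 4.7 Y -1.0 [-2.  -0.5 -1.1] 18.49
18.0 n 0.0016 N 16.4 T 5.2 Y -0.2 [-2.1 -0.5 -1.2] 18.74
19.5 n 0.0014 N 18.3 T 6.0 Y 0.5 [-2.2 -0.6 -1.2] 18.99
21.0 n 0.0011 N 17.9 T 6.0 Y 0.2 [-2.2 -0.6 -1.1] 19.24
22.5 n 0.0008 N 18.6 T 6.0 Y 0.8 [-2.3 -0.6 -1. ] 19.49
24.0 n 0.0005 N 4.6 T 1.8 Y -0.7 [-0.2 -0.1  0.2] 19.74
25.5 n 0.0010 N 9.4 T 2.5 Y 0.6 [-0.7 -0.3 -0.2] 19.99
27.0 n 0.0012 N 10.5 T 4.1 Y -0.5 [-1.  -0.3 -0.4] 20.24
28.5 n 0.0012 N 12.3 T 3.8 Y -0.0 [-1.1 -0.4 -0.5] 20.49
30.0 n 0.0012 N 13.7 T 4.2 Y 0.0 [-1.2 -0.4 -0.5] 20.74
(np.float64(25.724550809574655), 537, np.float64(-0.13660941835026824), np.float64(-0.0009143965567276389), np.float64(0.15285754411158595))
```

```bash
python3 - <<'E'
from h import *
e=W2S(manip.current_ee_pos()); print(e)
for t in (25,26,27,28,29,30):
    th=np.radians(t);c,s=np.cos(th),np.sin(th); 
    F=np.array([-D/2*s-H*c, D/2*c+H*s]); r=np.array([e[0],e[2]])-F
    print(t,"h %.4f n %.4f"%(r@[s,c], r@[c,-s]))
p,d=manip.grab_frame("wrist"); cv2.imwrite("pics/w4.png",p[:,:,::-1])
e=manip.look_for("wrist","tin_lid"); print(e, [W2S(a["at"]) for a in e])
E
```

```text
[-0.1445957  -0.00039978  0.13353551]
25 h 0.0284 n 0.0001
26 h 0.0265 n 0.0001
27 h 0.0245 n 0.0002
28 h 0.0226 n 0.0003
29 h 0.0207 n 0.0003
30 h 0.0188 n 0.0004
[{'at': [0.477, 0.0375, 0.1033], 'confidence': 0.57}] [array([-0.15604053,  0.00188729,  0.1033    ])]
```

View pics/w4.png

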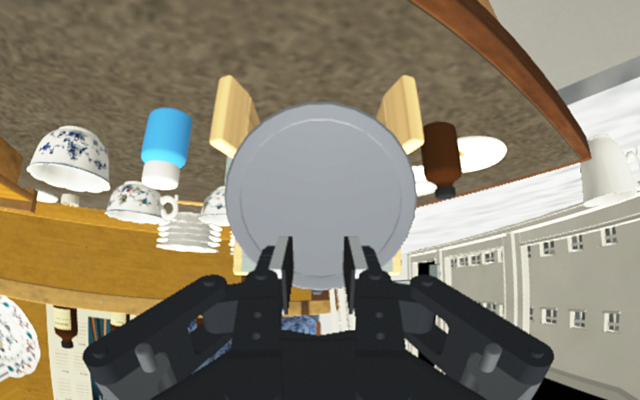

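```bash
python3 - <<'E'
from h import *
def ns(th): return np.interp(th,[26,36],[12,8.5])
th,n=26,.0008
while th<50:
    th+=1.5; r=np.radians(th); p,R=tcp(r,.0265,n,0); manip.move_l(p,R,.08)
    N,T,Fs=forces(r); ep=W2S(manip.current_ee_pos())-W2S(p)
    print(th,"n %.4f N %.1f T %.1f Y %.1f"%(n,N,T,Fs[1]),np.round(ep,4)*1e3,round(manip.current_time(),2), np.round(tilt()[0],1) if int(th*2)%3==2 or th in(35,41,47) else "")
    n+=np.clip(.6*(ns(th)-N)/6000,-.0015,.001)
    if N>20 or N<2.5: print("STOP");break
json.dump(dict(th=th,n=n,h=.0265),open("st.json","w"))
print(tilt())
E
```

```text
27.5 n 0.0008 N 12.7 T -1.3 Y -0.7 [-0.6 -0.2 -0.2] 21.14 
29.0 n 0.0007 N 7.8 T 2.2 Y -0.3 [-0.5 -0.2 -0.2] 21.39 
30.5 n 0.0010 N 12.2 T 3.0 Y -0.6 [-0.8 -0.3 -0.3] 21.64 
32.0 n 0.0008 N 9.9 T 2.5 Y -0.4 [-0.5 -0.3 -0.2] 21.89 
33.5 n 0.0008 N 8.6 T 2.1 Y 0.1 [-0.4 -0.3 -0.2] 22.14 
35.0 n 0.0009 N 9.9 T 2.0 Y 0.1 [-0.4 -0.3 -0.1] 22.39 34.7
36.5 n 0.0008 N 7.5 T 1.9 Y 0.3 [-0.1 -0.3 -0. ] 22.69 
38.0 n 0.0009 N 8.7 T 0.5 Y 0.2 [-0.1 -0.3  0.1] 22.94 
39.5 n 0.0009 N 8.0 T 0.9 Y -0.1 [ 0.1 -0.2  0.2] 23.19 
41.0 n 0.0009 N 8.5 T -0.2 Y -0.3 [ 0.3 -0.3  0.3] 23.44 41.3
42.5 n 0.0009 N 6.8 T -0.5 Y -0.4 [ 0.3 -0.3  0.3] 23.74 
44.0 n 0.0011 N 7.2 T 0.0 Y -0.7 [ 0.2 -0.3  0.1] 23.99 
45.5 n 0.0012 N 5.8 T 1.3 Y 0.1 [ 0.2 -0.3  0.1] 24.24 
47.0 n 0.0015 N 6.8 T 1.3 Y -0.5 [ 0.2 -0.2  0.1] 24.49 45.8
48.5 n 0.0017 N 7.2 T 0.7 Y -0.1 [ 0.3 -0.2  0.3] 24.79 
50.0 n 0.0018 N 7.9 T -0.4 Y 0.0 [ 0.5 -0.2  0.5] 25.04 
(np.float64(44.249099203679926), 415, np.float64(-0.16972667456360424), np.float64(-0.0007526320720135783), np.float64(0.23368877412917793))
```

```bash
python3 - <<'E'
from h import *
s=json.load(open("st.json"));th,n=s["th"],s["n"]
while th<74:
    th+=1.5; r=np.radians(th); p,R=tcp(r,.0265,n,0); manip.move_l(p,R,.08)
    N,T,Fs=forces(r); ep=W2S(manip.current_ee_pos())-W2S(p)
    print(th,"n %.4f N %.1f T %.1f Y %.1f"%(n,N,T,Fs[1]),np.round(ep,4)*1e3,round(manip.current_time(),2))
    n+=np.clip(.6*(8-N)/6000,-.0015,.001)
    if N>20 or N<2.5: print("STOP");break
json.dump(dict(th=th,n=n,h=.0265),open("st.json","w"))
for c in("wrist","top"):
    p,d=manip.grab_frame(c); cv2.imwrite(f"pics/{c}5.png",p[:,:,::-1] if c=="wrist" else cv2.resize(p[110:310,160:400,::-1],None,fx=3,fy=3))
E
```

```text
51.5 n 0.0019 N 7.3 T 0.4 Y 0.6 [ 0.7 -0.2  0.6] 25.34
53.0 n 0.0019 N 7.2 T -0.9 Y -0.8 [ 0.8 -0.2  0.7] 25.59
54.5 n 0.0020 N 7.3 T -1.6 Y 0.2 [ 0.9 -0.2  0.8] 25.84
56.0 n 0.0021 N 6.9 T -2.2 Y -0.2 [ 1.  -0.2  0.8] 26.09
57.5 n 0.0022 N 6.0 T -2.7 Y -0.5 [ 1.1 -0.2  0.9] 26.34
59.0 n 0.0024 N 6.1 T -1.5 Y -0.5 [ 1.2 -0.2  1.1] 26.59
60.5 n 0.0026 N 5.2 T -3.3 Y -0.4 [ 1.4 -0.2  1.2] 26.84
62.0 n 0.0029 N 7.6 T -1.6 Y -0.6 [ 1.5 -0.2  1.3] 27.09
63.5 n 0.0029 N 6.8 T -1.5 Y 0.2 [ 1.6 -0.2  1.4] 27.34
65.0 n 0.0030 N 7.2 T -3.7 Y 0.5 [ 1.6 -0.2  1.4] 27.59
66.5 n 0.0031 N 6.3 T -3.1 Y -0.9 [ 1.7 -0.2  1.4] 27.84
68.0 n 0.0033 N 6.4 T -3.8 Y -0.0 [ 1.7 -0.2  1.5] 28.09
69.5 n 0.0034 N 6.4 T -3.7 Y 0.3 [ 1.8 -0.2  1.6] 28.34
71.0 n 0.0036 N 6.8 T -3.9 Y -0.6 [ 1.9 -0.2  1.7] 28.59
72.5 n 0.0037 N 6.6 T -2.6 Y -0.7 [ 2.  -0.2  1.7] 28.84
74.0 n 0.0039 N 6.9 T -3.8 Y 0.8 [ 2.1 -0.2  1.8] 29.09
```

View pics/wrist5.png

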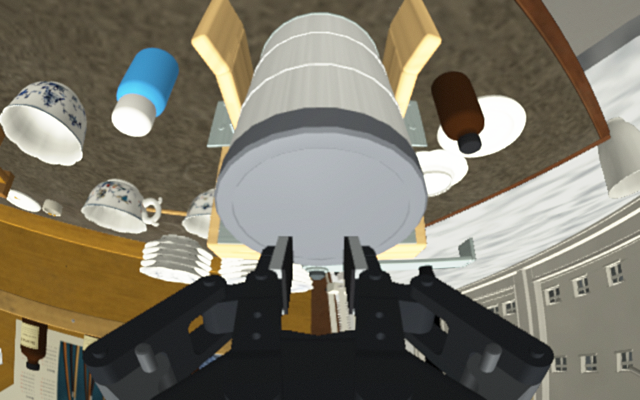

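View pics/top5.png

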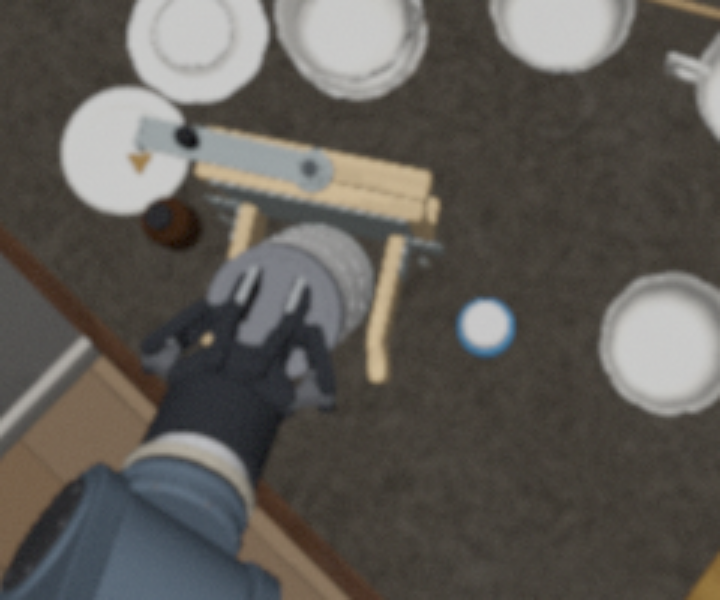

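```bash
python3 - <<'E'
from h import *
s=json.load(open("st.json")); r=np.radians(72)
e=W2S(manip.current_ee_pos()); R=rot(np.radians(42),1); a=np.radians(28)
p=e+.03*np.array([-np.cos(r),0,np.sin(r)]); manip.move_l(S2W(p),R,.1); print(forces(r)[2])
manip.move_l(S2W([-.175,0,.205]),rot(a,1),.15); print(W2S(manip.current_ee_pos()),manip.current_time())
manip.move_l(S2W([-.180,0,.122]),rot(a,1),.15); print(W2S(manip.current_ee_pos()),forces(r)[2],manip.current_time())
p,d=manip.grab_frame("wrist"); cv2.imwrite("pics/w6.png",p[:,:,::-1])
p,d,W=cloud("top"); cv2.imwrite("pics/t6.png",cv2.resize(p[110:310,160:400,::-1],None,fx=3,fy=3)); np.savez("top6.npz",p=p,W=W)
P=(W.reshape(-1,3)-O)@np.c_[xs,ys,zs]
m=(abs(P[:,1])<.06)&(P[:,0]>-.145)&(P[:,0]<0)&(P[:,2]>.13)&(P[:,2]<.19); Q=P[m]
A=np.c_[Q[:,0],Q[:,1],np.ones(len(Q))]
for i in range(5):
    c=np.linalg.lstsq(A,Q[:,2],rcond=None)[0]; rr=abs(Q[:,2]-A@c); k=rr<max(.003,2*np.median(rr)); Q=Q[k];A=A[k]
print(c,len(Q),Q.min(0),Q.max(0))
E
```

```text
[-0.14775521  0.64917371 -0.39110996]
[-1.74407263e-01  1.97377380e-04  2.05083457e-01] 30.7667
[-1.79678024e-01  1.36185496e-05  1.22280223e-01] [0.32137743 1.37488463 0.48581871] 31.475
[-0.00499634  0.00373359  0.15030968] 1427 [-0.09850893 -0.05865215  0.1475021 ] [-0.00063361  0.05152628  0.1538016 ]
```

View pics/t6.png

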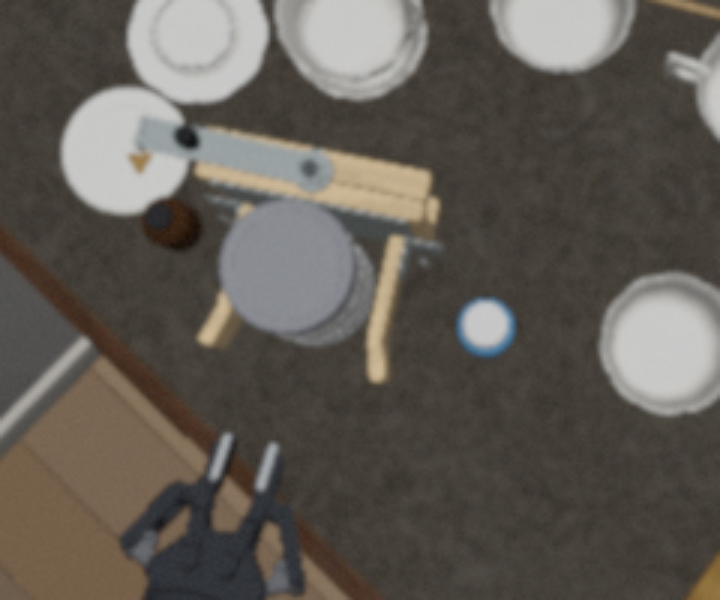

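View pics/w6.png

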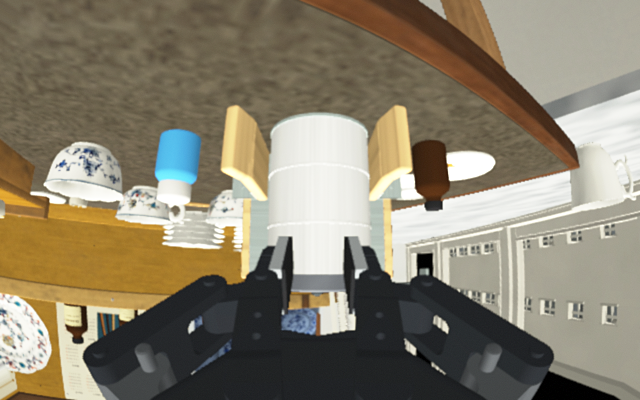

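```bash
python3 - <<'E'
from h import *
R=rot(np.radians(28),1)
manip.move_l(S2W([-.125,0,.122]),R,.12); x=-.125
while x<-.085:
    x+=.002; manip.move_l(S2W([x,0,.122]),R,.08); F=forces(0)[2]
    if F[0]<-2: print(round(x,4),np.round(F,1),W2S(manip.current_ee_pos()),manip.current_time())
    if F[0]<-10: break
    if F[0]<-5: x-=.001
e=W2S(manip.current_ee_pos())
manip.move_l(S2W([-.17,0,.125]),R,.15)
manip.move_l(S2W([-.17,0,.24]),R,.2); print(manip.current_time())
p,d,W=cloud("top"); np.savez("top7.npz",p=p,W=W)
P=(W.reshape(-1,3)-O)@np.c_[xs,ys,zs]
m=(abs(P[:,1])<.06)&(P[:,0]>-.13)&(P[:,0]<0.01)&(P[:,2]>.147)&(P[:,2]<.16); Q=P[m]; print(len(Q),np.percentile(Q,[1,50,99],axis=0))
m=(P[:,1]>-.05)&(P[:,1]<.2)&(P[:,0]>-.03)&(P[:,0]<0.08)&(P[:,2]>.165)&(P[:,2]<.20); print("knob pts",m.sum(),P[m].mean(0),P[m].min(0),P[m].max(0))
r=manip.look_for("top","keeper_knob");print([(W2S(a["at"]),a["confidence"]) for a in r])
# IK for knob ops
th=1.6
for X,Y,Z in [(-.17,0,.3),(.03,.15,.3),(.03,.15,.165),(.02,.12,.165),(-.03,.08,.165),(-.066,0,.165),(-.066,-.03,.165)]:
  for a in (35,75,90):
    q=manip.inverse_kinematics(S2W([X,Y,Z]),rot(np.radians(a),1)); print((X,Y,Z),a,None if q is None else np.round(q,2).tolist())
E
```

```text
-0.099 [-7.8 -0.4  3. ] [-9.96928910e-02 -4.98357778e-05  1.21693421e-01] 35.4333
-0.098 [-14.5   1.4   8.5] [-9.93454161e-02 -9.83786090e-05  1.21546041e-01] 35.6833
37.0417
1707 [[-0.09530923 -0.04484104  0.14719784]
 [-0.04706047  0.00273802  0.15064558]
 [ 0.00942373  0.0500476   0.15528358]]
knob pts 73 [0.02072144 0.06741481 0.1796126 ] [ 0.01454269 -0.00488804  0.16507305] [0.02822598 0.09410046 0.19034616]
[(array([0.0226165 , 0.05682239, 0.1598    ]), 0.74), (array([-0.05106562, -0.00253623,  0.1508    ]), 0.72)]
(-0.17, 0, 0.3) 35 [0.17, -0.14, 2.33, -1.49, 0.33, 0.16]
(-0.17, 0, 0.3) 75 [0.02, 0.0, 1.92, -0.08, 0.96, -1.27]
(-0.17, 0, 0.3) 90 [-0.02, 0.12, 1.77, -0.0, 1.25, -1.35]
(0.03, 0.15, 0.3) 35 [0.28, 0.35, 1.78, -1.3, 0.44, 0.02]
(0.03, 0.15, 0.3) 75 [0.17, 0.48, 1.31, -0.11, 1.11, -1.12]
(0.03, 0.15, 0.3) 90 [0.13, 0.6, 1.1, -0.0, 1.44, -1.2]
(0.03, 0.15, 0.165) 35 [0.28, 0.56, 1.86, 4.35, 0.45, 0.72]
(0.03, 0.15, 0.165) 75 [0.17, 0.6, 1.46, -0.14, 0.85, -1.08]
(0.03, 0.15, 0.165) 90 [0.13, 0.7, 1.25, -0.0, 1.19, -1.2]
(0.02, 0.12, 0.165) 35 [0.24, 0.52, 1.93, 4.24, 0.44, 0.81]
(0.02, 0.12, 0.165) 75 [0.13, 0.56, 1.52, -0.13, 0.82, -1.12]
(0.02, 0.12, 0.165) 90 [0.09, 0.66, 1.32, -0.0, 1.16, -1.24]
(-0.03, 0.08, 0.165) 35 [0.21, 0.44, 2.09, 4.06, 0.47, 0.98]
(-0.03, 0.08, 0.165) 75 [0.1, 0.46, 1.7, -0.13, 0.74, -1.15]
(-0.03, 0.08, 0.165) 90 [0.06, 0.55, 1.51, -0.0, 1.08, -1.27]
(-0.066, 0, 0.165) 35 [0.05, 0.36, 2.26, 3.69, 0.47, 1.24]
(-0.066, 0, 0.165) 75 [-0.03, 0.36, 1.86, -0.09, 0.67, -1.3]
(-0.066, 0, 0.165) 90 [-0.06, 0.45, 1.68, -0.0, 1.01, -1.39]
(-0.066, -0.03, 0.165) 35 [-0.03, 0.34, 2.28, 3.54, 0.46, 1.34]
(-0.066, -0.03, 0.165) 75 [-0.09, 0.34, 1.88, -0.06, 0.66, -1.38]
(-0.066, -0.03, 0.165) 90 [-0.11, 0.44, 1.7, -0.0, 1.0, -1.44]
```

```bash
cat >> h.py <<'E'
def down(psi):
    """tool down, jaw (tool y) direction at angle psi in stand frame from xs toward ys"""
    y=np.cos(psi)*xs+np.sin(psi)*ys; x=-zs; return np.c_[x,y,np.cross(x,y)]
def knob(phi,r=.088): return np.array([.022-r*np.cos(phi), r*np.sin(phi)])
E
python3 - <<'E'
from h import *
W=np.load("top7.npz")["W"]; P=(W.reshape(-1,3)-O)@np.c_[xs,ys,zs]
m=(P[:,1]>.06)&(P[:,1]<.12)&(P[:,0]>-.0)&(P[:,0]<0.05)&(P[:,2]>.172)&(P[:,2]<.20); print(m.sum(),P[m].mean(0),P[m].min(0),P[m].max(0))
W=np.load("scene0.npz")["W"]; P=(W.reshape(-1,3)-O)@np.c_[xs,ys,zs]
m=(P[:,1]>.06)&(P[:,1]<.12)&(P[:,0]>-.0)&(P[:,0]<0.05)&(P[:,2]>.168)&(P[:,2]<.20); print(m.sum(),P[m].mean(0),P[m].min(0),P[m].max(0))
m=(P[:,1]>.09)&(P[:,1]<.15)&(P[:,0]>-.02)&(P[:,0]<0.06)&(P[:,2]>.150)&(P[:,2]<.164); print("strap end",m.sum(),P[m].mean(0),P[m].min(0),P[m].max(0))
print(manip.current_qpos(), knob(1.6))
for phi in (1.6,1.2,.8,.4,0,-.05):
    x,y=knob(phi)
    for o in (0,np.pi):
        q=manip.inverse_kinematics(S2W([x,y,.162]),down(np.pi/2-phi+o)); print(phi,o,None if q is None else np.round(q,2).tolist())
E
```

```text
52 [0.02105789 0.08660706 0.18482812] [0.01454269 0.0805436  0.1742867 ] [0.02822598 0.09410046 0.19034616]
50 [0.02091674 0.08653319 0.18073836] [0.01522644 0.07931128 0.16827689] [0.02929089 0.09306213 0.18872212]
strap end 148 [0.0228593  0.10922415 0.15659335] [0.01111847 0.09028136 0.15170178] [0.03648054 0.12771686 0.16212008]
[0.19743244 0.06416143 2.46417645 3.91759691 0.56435934 1.09504119] [0.02456956 0.08796248]
1.6 0 [0.05, 0.65, 1.35, -0.0, 1.14, 0.32]
1.6 3.141592653589793 [0.05, 0.65, 1.35, -0.0, 1.14, -2.83]
1.2 0 [0.05, 0.59, 1.46, -0.0, 1.09, -0.08]
1.2 3.141592653589793 None
0.8 0 [0.04, 0.53, 1.56, -0.0, 1.05, -0.49]
0.8 3.141592653589793 [0.04, 0.53, 1.56, -0.0, 1.05, 2.65]
0.4 0 [-0.0, 0.48, 1.64, -0.0, 1.02, -0.93]
0.4 3.141592653589793 [-0.0, 0.48, 1.64, -0.0, 1.02, 2.21]
0 0 [-0.06, 0.46, 1.68, -0.0, 1.0, -1.39]
0 3.141592653589793 [-0.06, 0.46, 1.68, -0.0, 1.0, 1.75]
-0.05 0 [-0.07, 0.45, 1.68, -0.0, 1.0, -1.45]
-0.05 3.141592653589793 [-0.07, 0.45, 1.68, -0.0, 1.0, 1.7]
```

```bash
python3 - <<'E'
from h import *
qa=manip.inverse_kinematics(S2W([.021,.0866,.26]),down(0)); print(qa)
manip.move_j([.18,.1,2.0,1.9,.8,.6]); print(W2S(manip.current_ee_pos()),manip.current_time())
manip.move_j([qa[0],qa[1],qa[2],0,qa[4],.3]); print(W2S(manip.current_ee_pos()),manip.current_time())
manip.set_gripper(.35,20)
manip.move_l(S2W([.021,.0866,.21]),down(np.pi/2-1.57),.15)
print(manip.current_time(),manip.current_grip_width())
for c in ("wrist","top"):
    p,d=manip.grab_frame(c); cv2.imwrite(f"pics/{c}8.png",p[:,:,::-1] if c=="wrist" else cv2.resize(p[110:310,160:400,::-1],None,fx=3,fy=3))
E
```

```text
[ 4.63790657e-02  5.57325172e-01  1.26252985e+00 -4.44089210e-16
  1.32173763e+00  2.86879066e-01]
[-0.15837496  0.30185479  0.44672792] 38.9
[0.02059484 0.08702888 0.26000864] 40.5583
41.2667 0.3489175196691258
```

View pics/wrist8.png

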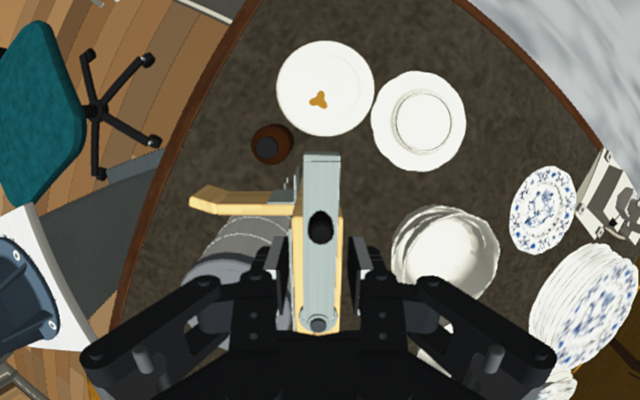

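View pics/top8.png

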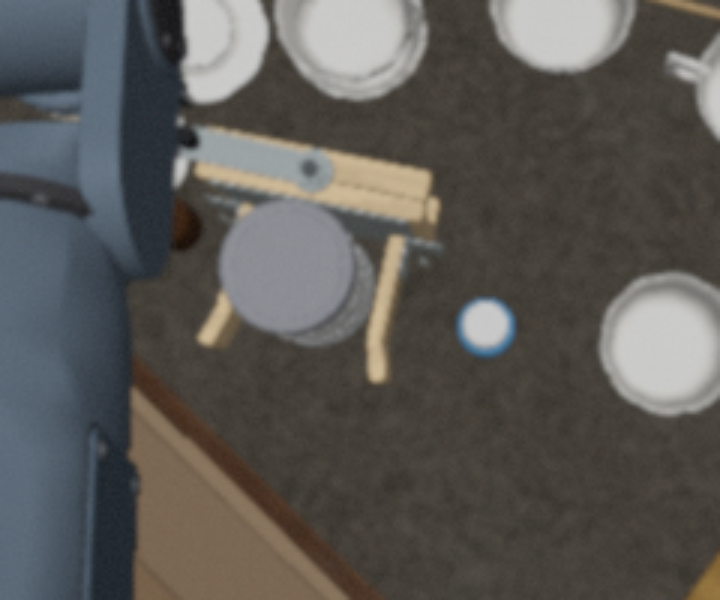

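```bash
python3 - <<'E'
from h import *
manip.move_l(S2W([.021,.0866,.163]),down(np.pi/2-1.57),.1); print(forces(0)[2],manip.current_time())
phi=1.57
while phi>0.001:
    phi=max(phi-.11,0); x,y=knob(phi,.0875); manip.move_l(S2W([x,y,.163]),down(np.pi/2-phi),.08)
    F=forces(0)[2]; print(round(phi,2),np.round(F,1),round(manip.current_time(),2))
    if np.linalg.norm(F)>10: print("STOP");break
p,d=manip.grab_frame("wrist"); cv2.imwrite("pics/w9.png",p[:,:,::-1])
E
```

```text
[-0.33686833  0.82201298  0.15985374] 41.9833
1.46 [ 1.   0.1 -0.4] 42.24
1.35 [0.3 0.1 0.2] 42.51
1.24 [-1.   0.2  0.4] 42.77
1.13 [ 1.1  0.1 -1.2] 43.04
1.02 [0.1 0.1 0.6] 43.31
0.91 [-0.3 -0.6  0.6] 43.58
0.8 [ 0.3  0.5 -0. ] 43.84
0.69 [-0.1 -1.1  0.9] 44.11
0.58 [ 0.2 -1.  -0.8] 44.38
0.47 [ 0.  -0.6 -0.3] 44.64
0.36 [ 0.8  0.4 -0.7] 44.91
0.25 [ 0.1  0.  -0. ] 45.17
0.14 [0.1 0.2 0.2] 45.44
0.03 [ 0.4 -0.4 -0.5] 45.71
0 [-0.4  0.4  0.6] 45.96
```

View pics/w9.png

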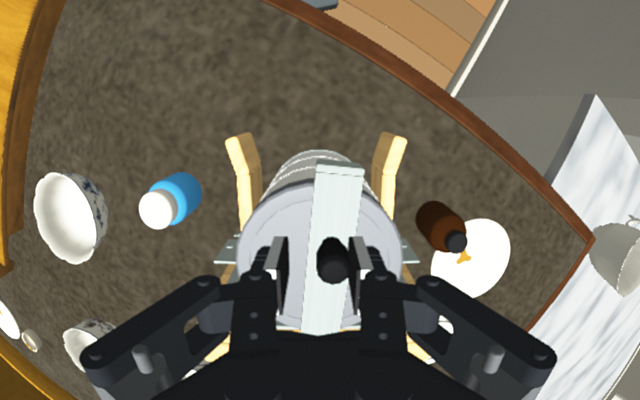

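```bash
python3 - <<'E'
from h import *
y=0
x=-.0655
while y>-.016:
    y-=.001; manip.move_l(S2W([x,y,.163]),down(np.pi/2),.08); F=forces(0)[2]; print(round(y,4),np.round(F,1),round(manip.current_time(),2))
    if F[1]>4: break
p,d=manip.grab_frame("wrist"); cv2.imwrite("pics/w10.png",p[:,:,::-1])
E
```

```text
-0.001 [-0.1  0.7  0.3] 46.26
-0.002 [ 0.1  0.5 -0.1] 46.51
-0.003 [0.2 0.8 0.5] 46.76
-0.004 [ 0.7 -0.1 -0.1] 47.01
-0.005 [-0.2 -0.2 -0.4] 47.26
-0.006 [-0.7 -0.7 -0.2] 47.51
-0.007 [0.7 0.1 0.6] 47.76
-0.008 [ 0.2  0.6 -0.3] 48.01
-0.009 [ 0.1  3.6 -0.1] 48.26
-0.01 [-0.2  9.5 -0.4] 48.51
```

View pics/w10.png

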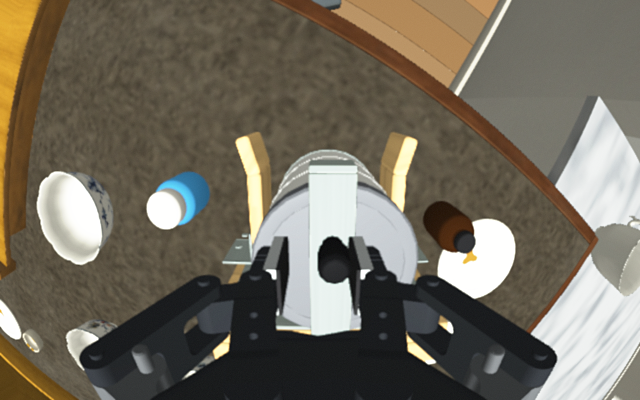

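```bash
python3 - <<'E'
from h import *
manip.move_l(S2W([-.0655,-.003,.163]),down(np.pi/2),.08); print(forces(0)[2])
manip.move_l(S2W([-.0655,-.003,.26]),down(np.pi/2),.15)
q=list(manip.current_qpos()); print(q)
manip.move_l(S2W([-.22,0,.29]),down(np.pi/2),.25)
q=list(manip.current_qpos()); q[0]-=.5; manip.move_j(q); print(manip.current_time())
for c in ("scene","top"):
    p,d,W=cloud(c); cv2.imwrite(f"pics/{c}11.png",cv2.resize(p[110:310,160:400,::-1] if c=="top" else p[170:370,180:420,::-1],None,fx=3,fy=3)); 
    P=(W.reshape(-1,3)-O)@np.c_[xs,ys,zs]
    m=(abs(P[:,1])<.04)&(P[:,0]>-.12)&(P[:,0]<-.02)&(P[:,2]>.168)&(P[:,2]<.2); print(c,"knob",m.sum(),P[m].mean(0))
    m=(abs(P[:,1])<.06)&(P[:,0]>-.11)&(P[:,0]<-.002)&(P[:,2]>.146)&(P[:,2]<.153)&(abs(P[:,1])>.016); print(" lid",m.sum(),P[m].min(0),P[m].max(0),P[m].mean(0))
    for n in ("oil_bottle","paint_jar","bowl"): print(n,[np.round(a["at"],3).tolist() for a in manip.look_for(c,n)[:1]])
E
```

```text
[-0.14234595  0.36350627 -0.83551159]
[np.float64(-0.0628977540787209), np.float64(0.34903655907054454), np.float64(1.5826071636339831), np.float64(-5.3950127372340706e-05), np.float64(1.2113478780433047), np.float64(-1.393072287497737)]
51.2333
scene knob 47 [-0.06815625 -0.00090943  0.18163753]
 lid 614 [-0.0945777  -0.04795712  0.14609501] [-0.005616    0.04862181  0.15299479] [-0.05004545  0.00280356  0.14923564]
oil_bottle [[0.625, 0.13, 0.053]]
paint_jar [[0.534, -0.121, 0.053]]
bowl [[0.534, -0.287, 0.017]]
top knob 54 [-0.06740408 -0.00085705  0.18451339]
 lid 871 [-0.09524838 -0.04595194  0.14611898] [-0.00331517  0.05148932  0.15298248] [-0.04991837  0.00443365  0.15056145]
oil_bottle [[0.63, 0.12, 0.053]]
paint_jar [[0.536, -0.13, 0.071]]
bowl [[0.526, -0.282, 0.015]]
```

View pics/top11.png

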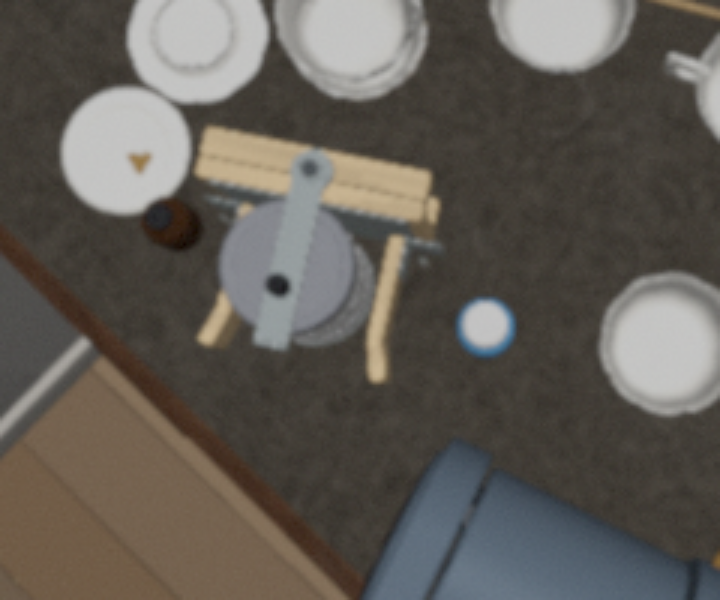

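View pics/scene11.png

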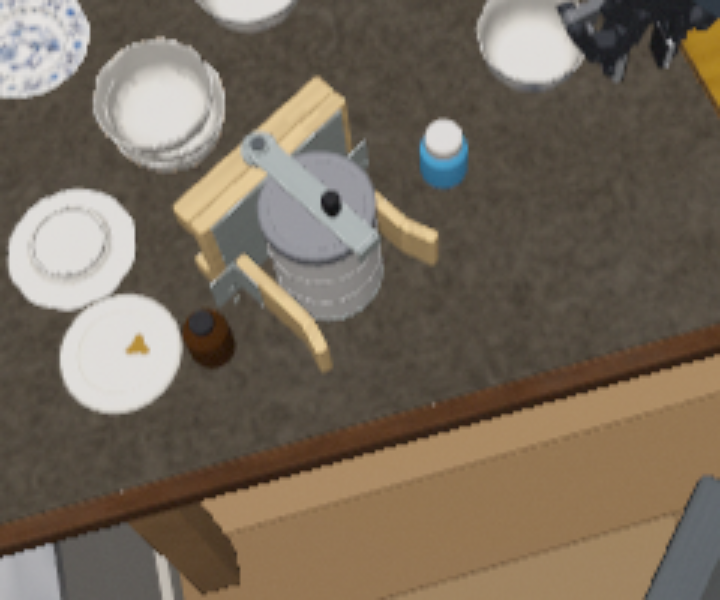

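The top and scene pictures both show the tin upright against the board and the strap straight over the lid. The lip is in front of the tin and the three bystanders are where they were. I'm handing the job in.

```bash
python3 -c "
from bench import manip
manip.sign_off(); print(manip.current_time())"
```

```text
the job is handed in; nothing more can be done
the job is handed in; nothing more can be done
```

The tin stands upright with its back against the board, and the keeper is shut over its lid. I handed the job in at about 51 s of the 72 s allowed.

**What I did**
- **Raising the tin:** I leaned the fingertips on the lid until its foot braced against the board. I then worked it up its arc under force feedback, mostly at 6 to 14 N.
- **Seating it:** After I let go, the tin was already vertical. I still pressed its top to the board from the front; I aimed for 10 N and it reached about 15 N, or 17 N counting all directions.
- **Shutting the keeper:** I swung the knob round with the open fingers until it met its stop, at about 9.5 N.

**What the last checks showed**
- **Tin:** The lid is level at about 150 mm, with its centre about 50 mm in front of the board and 3 to 4 mm to the +y side, within the 6 mm play.
- **Keeper:** The knob is within 1 mm of straight ahead, which is about 0.01 rad. Both cameras show the lip in front of the tin.
- **Bystanders:** The bottle, jar and bowl are at their first positions to within detector error. The largest difference was about 8 mm, for the bowl in the scene camera; the top camera had it within 1 mm.

**What did not go to plan**
- Around 20 to 23 degrees the force climbed to about 19 N. The tips then slipped about 7 mm up the lid, leaving the tin about 4 degrees behind where I had planned. I corrected the angle from the camera and carried on.
- That was the highest force I read on the tin, well below the 40 N dent limit.

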